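Click a socket onto the bench nutrunner

ROBOT

A 6-joint arm with a two-finger parallel gripper is mounted at the origin on the work surface. World frame = base frame: x ahead of the robot, y to its left, z up, the work surface at z = 0. Lengths are in m, angles in rad, forces in N, time in s.
With the tool pointing down it reaches from about 0.275 to 0.725 m from the base axis. Payload 15.9 kg.
Tool frame: the origin (TCP) lies at the very end of the fingers, on their centre line; the grasp point (between the pads) lies 19 mm behind it; z points along the fingers, y is the direction in which the jaws open and shut (so a half turn about z gives the same grasp; the last joint's range is limited). The gripper opens to 85 mm and grips with 20 to 120 N. Pads are 22 mm wide; open, the fingers measure 114 mm over their backs; the gripper's body (76 mm by 85 mm) begins 54 mm behind the grasp point. The pads swing forward as they close: fully open they stand 13 mm farther back than shut.
Start: joints at [-1.139, 0.213, -0.034, 1.323, 0, 1.571], TCP at [0.209, -0.454, 0.231] pointing down, gripper open.
Joint ranges: [-2.98, 2.98], [-0.74, 1.72], [-1.14, 1.35], [-2.1, 2.04], [-1.57, 1.44], [-3.14, 3.14]. Speed limits (rad/s): [1.89, 1.89, 2.39, 2.57, 3.14, 3.14].

INTERFACE

Orientations are given as a unit quaternion [x, y, z, w].
In Python, from cell import manip gives the robot as it stands.
- The arm moves only by the tool drive_tool, never from a script. Its argument "deltas" is a list of rows, each a list of 7 numbers: the shift along the world's x, y, z in m, then the turn, a rotation vector about the world's x, y, z in degrees, then the closure, from -1 (fully open) to 1 (shut). In form: [[tx, ty, tz, ax, ay, az, gripper], ...]. A call has 1 to 8 rows; each row shifts and turns the pose as measured when the row begins; what a row does not reach is not made up. A row lasts 1/12 s, in which the tool goes at most 41.7 mm and 7.16 degrees, less where a joint would pass 70% of its speed; a pose out of reach is approached as far as the arm can. A call is refused whole if a number of a shift passes 0.0417 or a number of a turn 7.16, either way. A call with a gripper value outside its range is refused whole. The fingers move at their own pace and stop on an object; the grip force is fixed at half the most. Time passes only in rows, so rows that do not move let the fingers close. It gives the time, the measured TCP pose, the force and the opening at its end, in the units of the state.
- manip.get_obs(): the state, without advancing time (a new reading comes with each control period).
- manip.snapshot(name): name is "scene" or "side" or "wrist"; returns a dict with "image" (384x512x3 uint8, red, green, blue), "fx", "fy", "cx", "cy" (pixels), "k1" (the pictures are not rectified: a ray, as slopes to the right and down, at radius r is drawn at 1 + k1 r^2 times it, then the intrinsics apply), "R" (3x3) and "t" (3): a world point X has camera coordinates R X + t; the wrist camera has in their place "mount" (4x4, takes a point from camera to tool coordinates, whose origin is the TCP and whose axes are the flange's). Camera axes: x right, y down, z forward; pixel columns grow to the right and rows downward; lengths in m; the calibration is good to about 2 mm. A picture is of the moment at which its call begins: read the wrist's pose just before it. There is no depth.
- manip.hand_in(): hands the job in, once; it reports no verdict.
The state is a dict: "time_s": time; "qpos": joint angles; "dq": joint speeds; "effort": joint torques, N m; "tool_pos": TCP position; "orientation": TCP orientation; "ft_force": force on the tool from outside, world axes, zero at the start; "wrist_torque": the same for the moment, N m; "grip_width": finger opening in m.
Only numpy, scipy, OpenCV 4.12 (cv2) and the standard library are available. Lean on these libraries where they do the work, as an engineer would, in place of code of your own. Each camera call takes 0.05 s, during which the arm holds its last target. There are 200 camera calls.

TASK

Fetch the square-bodied steel socket with the red band and push it straight down onto the square drive of the green upturned nutrunner until the drive's spring ball clicks into the groove inside the socket and the socket bears firmly on the flange below, without driving the sprung spindle down to its stop. Then, still holding the socket, pull it gently upward so that the spindle lifts a little on its spring, to prove that the ball holds, and let go, leaving the socket clicked home and upright on the drive. Leave everything else on the bench where it is.

Things in the scene. Friction and masses are not known exactly. Their poses are not given: they have to be found in the camera images.
- socket: Steel drive socket, loose, standing upright on the bench. Origin at the centre of its underside, z up its axis. Body 32 x 32 mm square (sides along its x and y), 46 mm tall, then a round nose 28 mm across up to 60 mm, with a red band at its foot and a black hexagon on top. About 0.32 kg.
- socket_groove (a point): Centre of the socket's hole at its ring groove, 19 mm above the underside. The hole is square, 17 mm wide, sides parallel to the body's, open below, 28 mm deep, mouth widened by a 3 mm 45 degree lead-in. The groove runs all round, 3.7 mm deep, 14.1 to 23.9 mm above the underside, so any quarter turn fits.
- stand: Green upturned nutrunner bolted to the bench. Origin under the centre of its base plate (120 x 100 x 12 mm), on the axis of the drive, z up. Round green body 68 mm across and 70 mm high, a black block on its -x side; chuck, spindle and drive rise from its top.
- stand_top (a point): Centre of the green body's top, 70 mm above the origin. Over it: dark chuck 44 mm across, steel flange 38 mm across, on it the oiled square drive 16 x 16 mm (sides along the stand's x and y), 26 mm tall, upright. A fitted socket rests on the flange's top, 15 to 29 mm above this point as the chuck was last set: constant in a run, not measured, to be felt.
- spindle (a joint): Axial play of the drive on its spring, in m: 0 at rest, positive pushed down (6 N per mm; its stop comes at 3.5 mm, 21 N: stay clear of it), negative pulled up (6 N per mm, to -4 mm). A socket left on sinks it about 0.5 mm. Tug it to beyond -0.6 mm for a moment (over 3.6 N upward; 6 N is good); the ball lets go at 10 to 14 N.
- ball (a joint): Brass spring ball, 10 mm across, in the drive's +x face (stand's +x), 19 mm above the flange; in m: 0 out (3.2 mm proud of the face), about 0.002 while the hole's wall passes over it. Getting over it takes 9 to 13 N, then sliding 4 N; 1 to 5 mm above the flange it snaps into the groove (push drops to below 0); then only the flange resists. 14 to 17 N seats it.
- pulley_a: Brass pulley 50 mm across, 24 mm high, lying flat; a bystander. Origin at the centre of its underside.
- pulley_b: Second brass pulley, the same; a bystander.
- reader: Black card reader head, 70 x 100 x 62 mm; a bystander. Origin under its centre.
- tray: Blue plastic coin tray 110 x 170 x 35 mm; a bystander. Origin under its centre.
- fuse: White ceramic fuse with steel caps, 62 mm long, 21 mm thick; a bystander. Origin under its centre, length along x.

How it is judged:
By the outcome, as a careful person would: the job done as asked, in the order asked, and still so for the second after the job is handed in, with the robot touching nothing.
It also fails if it takes over 51 s, if anything falls off the work surface, if the arm or the gripper's body presses on something with over 40 N, if the wrist force passes 120 N, or if a joint passes its speed limit or range.

## Working session

There is one attempt and no reset: what is moved stays moved. The work goes in short steps, Python scripts to look and compute and a tool call to move; the robot and the scene stay as the last step left them, time stands still between calls to the robot, and variables do not carry over. Pictures are saved under pics/ and viewed, about 8 in all and at most 12, crops included, and the job is handed in when it is done.

Besides the shell and the picture viewer there is one more tool, called after "Call:" as name(argument=value, ...), one argument or row to a line, values as JSON. drive_tool: Moves the arm, as the interface text tells. Its arguments: {"type":"object","properties":{"deltas":{"type":"array","items":{"type":"array","items":{"type":"number"}}}},"required":["deltas"]}

```bash
mkdir -p pics; ls; python3 - <<'E'
from cell import manip
import cv2,json,numpy as np
print(manip.get_obs())
for n in ("scene","side"):
    s=manip.snapshot(n); im=s.pop("image"); cv2.imwrite(f"pics/{n}0.png",im[:,:,::-1])
    np.savez(f"{n}0.npz",image=im,**s); print(n,s)
E
```

```text
pics
{'time_s': 0.0, 'qpos': array([-1.13903571e+00,  2.13354219e-01, -3.50293403e-02,  1.32348905e+00,
       -1.65508801e-05,  1.57080290e+00]), 'dq': array([ 0.00075213, -0.00018308, -0.00049773, -0.00025137,  0.00014856,
       -0.0029147 ]), 'effort': array([ 8.63231089e-04, -6.86156273e+01,  4.87117517e+01,  1.72651472e-02,
       -1.30858439e-04, -4.29805578e-07]), 'tool_pos': array([ 0.20909575, -0.45382492,  0.23082893]), 'orientation': array([ 9.76788766e-01,  2.14204147e-01, -1.23359273e-04, -5.23878640e-04]), 'ft_force': array([0.20743527, 0.00819957, 0.28116969]), 'wrist_torque': array([ 0.01028558, -0.04028956, -0.01615207]), 'grip_width': 0.08536394848427288}
scene {'fx': 447.9346308977028, 'fy': 447.9346308977028, 'cx': 254.57710653838598, 'cy': 186.41999843209985, 'k1': -0.08671532221741626, 'R': array([[-0.02631045,  0.99961945,  0.00828904],
       [ 0.6990389 ,  0.02432521, -0.71466978],
       [-0.71459945, -0.01300892, -0.69941289]]), 't': array([-0.08126302, -0.31855264,  1.51091677])}
side {'fx': 361.18689041778657, 'fy': 361.18689041778657, 'cx': 256.502030646901, 'cy': 191.55949881317568, 'k1': -0.07753211063290938, 'R': array([[-0.91010716, -0.41411636, -0.01458091],
       [-0.24289253,  0.56165493, -0.79091527],
       [ 0.3357204 , -0.71627605, -0.61175194]]), 't': array([0.53338342, 0.13954638, 0.9692027 ])}
```

View pics/scene0.png

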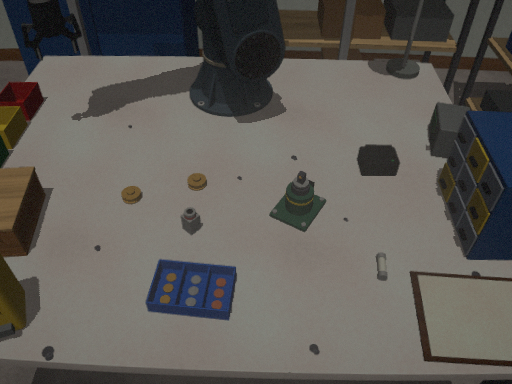

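View pics/side0.png

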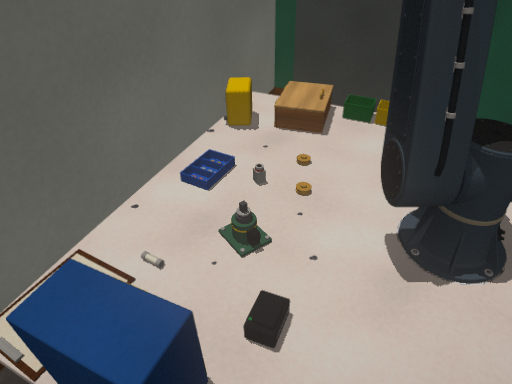

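The scene view shows the socket at about (191,220) with the stand at (300,200). In the side view they are at (259,174) and (244,225). Next I'll get rough positions.

```bash
cat > h.py <<'E'
import numpy as np, cv2
from scipy.spatial.transform import Rotation as Rn
def cam(s,obs=None):
    """camera centre and camera->world rotation"""
    if "mount" in s:
        M=np.asarray(s["mount"]); T=np.eye(4); T[:3,:3]=Rn.from_quat(obs["orientation"]).as_matrix(); T[:3,3]=obs["tool_pos"]
        W=T@M; return W[:3,3],W[:3,:3]
    R=np.asarray(s["R"]); return -R.T@np.asarray(s["t"]),R.T
def rays(s,px,obs=None):
    px=np.asarray(px,float).reshape(-1,1,2)
    K=np.array([[s["fx"],0,s["cx"]],[0,s["fy"],s["cy"]],[0,0,1]],float)
    u=cv2.undistortPoints(px,K,np.array([float(s["k1"]),0,0,0])).reshape(-1,2)
    c,R=cam(s,obs); return c,np.c_[u,np.ones(len(u))]@R.T
def plane(s,px,z,obs=None):
    c,d=rays(s,px,obs); return c+d*((z-c[2])/d[:,2])[:,None]
def tri(cs,ds):
    A=0;b=0
    for c,d in zip(cs,ds):
        d=d/np.linalg.norm(d);P=np.eye(3)-np.outer(d,d);A=A+P;b=b+P@c
    return np.linalg.solve(A,b)
E
python3 - <<'E'
from h import *
S=dict(np.load("scene0.npz"));D=dict(np.load("side0.npz"))
for n,a,b in (("socket top",(190,211),(259,167)),("stand top",(301,175),(242,204)),("pulA",(131,193),(304,159)),("pulB",(197,180),(304,187))):
    c1,d1=rays(S,a);c2,d2=rays(D,b);print(n,tri((c1,c2),(d1[0],d2[0])))
print(plane(S,[(190,213)],.06),plane(S,[(271,211),(307,227),(326,203),(292,190)],.012))
for im,n,(x,y,w,h) in ((S,"a",(160,140,180,110)),(D,"b",(200,140,100,120))):
    c=im["image"][y:y+h,x:x+w,::-1]; cv2.imwrite(f"pics/crop{n}.png",cv2.resize(c,None,fx=4.4,fy=4.4,interpolation=cv2.INTER_CUBIC))
from cell import manip
s=manip.snapshot("wrist");print({k:v for k,v in s.items() if k!="image"})
E
```

```text
socket top [ 0.59934044 -0.05328288  0.05680925]
stand top [0.53185418 0.20348884 0.1178476 ]
pulA [ 0.50050183 -0.22418575  0.01162154]
pulB [ 0.44693106 -0.05990919  0.01419484]
[[ 0.60700322 -0.05293925  0.06      ]] [[0.55020257 0.13631457 0.012     ]
 [0.59933065 0.22263873 0.012     ]
 [0.51828832 0.2752762  0.012     ]
 [0.47461154 0.19076938 0.012     ]]
{'fx': 309.3339123287295, 'fy': 309.3339123287295, 'cx': 252.34138797581454, 'cy': 189.1321508382337, 'k1': -0.04455160365566392, 'mount': array([[-2.62301304e-04, -9.52796671e-01, -3.03609017e-01,
         7.79763172e-02],
       [ 9.99999282e-01, -6.04861026e-04,  1.03425274e-03,
         1.09001443e-04],
       [-1.16907382e-03, -3.03608528e-01,  9.52796145e-01,
        -1.42667626e-01],
       [ 0.00000000e+00,  0.00000000e+00,  0.00000000e+00,
         1.00000000e+00]])}
```

View pics/cropa.png

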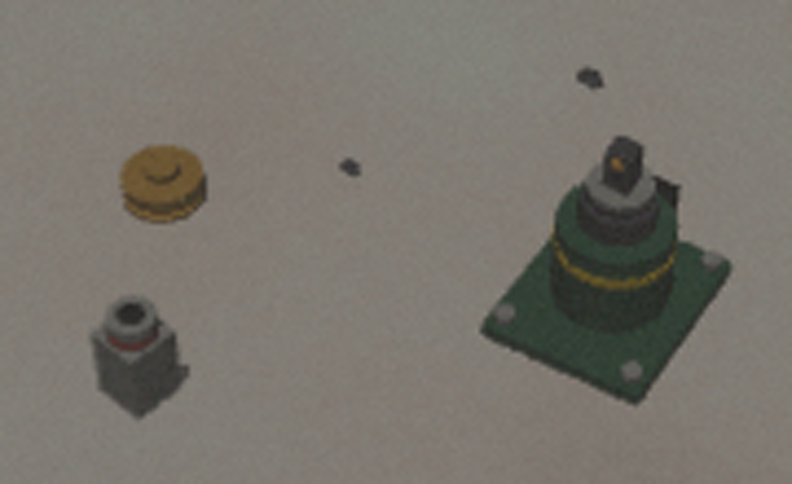

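The crop shows the socket standing with a corner toward the camera, and the ball on the drive's front-left face. The stand's black block is at back right, so stand +x is at about -33°. I'll move over the socket for a wrist view.

Call:
drive_tool(
  deltas=[
    [0.03, 0.03, 0, 0, 0, 0, -1],
    [0.03, 0.03, 0, 0, 0, 0, -1],
    [0.03, 0.03, 0, 0, 0, 0, -1],
    [0.03, 0.03, 0, 0, 0, 0, -1],
    [0.03, 0.03, 0, 0, 0, 0, -1],
    [0.03, 0.03, 0, 0, 0, 0, -1],
    [0.03, 0.03, 0, 0, 0, 0, -1],
    [0.03, 0.03, 0, 0, 0, 0, -1],
  ],
)

```text
time_s: 0.82
tool_pos: [0.4415, -0.2165, 0.2293]
orientation: [0.978, 0.207, -0.001, -0.001]
ft_force: [1.2, -1.8, 0.6]
grip_width: 0.0855
```

Call:
drive_tool(
  deltas=[
    [0.03, 0.03, -0.01, 0, 0, 0, -1],
    [0.03, 0.03, -0.01, 0, 0, 0, -1],
    [0.03, 0.03, -0.01, 0, 0, 0, -1],
    [0.03, 0.03, -0.01, 0, 0, 0, -1],
    [0.03, 0.03, -0.01, 0, 0, 0, -1],
    [0.01, 0.02, 0, 0, 0, 0, -1],
    [0, 0, 0, 0, 0, 0, -1],
  ],
)

```text
time_s: 1.4
tool_pos: [0.5969, -0.0447, 0.1795]
orientation: [0.978, 0.211, -0.002, -0.001]
ft_force: [1.0, -0.1, -0.2]
grip_width: 0.0857
```

```bash
cat > w.py <<'E'
import sys; from h import *; from cell import manip
n=sys.argv[1]; o=manip.get_obs(); s=manip.snapshot("wrist"); im=s.pop("image")
np.savez(n+".npz",image=im,tool_pos=o["tool_pos"],orientation=o["orientation"],**s)
cv2.imwrite(f"pics/{n}.png",cv2.resize(im[:,:,::-1],(768,576),interpolation=cv2.INTER_CUBIC)); print(o["tool_pos"],o["orientation"],o["qpos"])
E
python3 w.py w1
```

```text
[ 0.5969208  -0.04466156  0.17948845] [ 0.97758473  0.21053419 -0.00152638 -0.001063  ] [-7.52994177e-02  4.34761703e-01  1.43117348e-01  1.28268218e+00
  1.17340006e-03  2.64204769e+00]
```

View pics/w1.png

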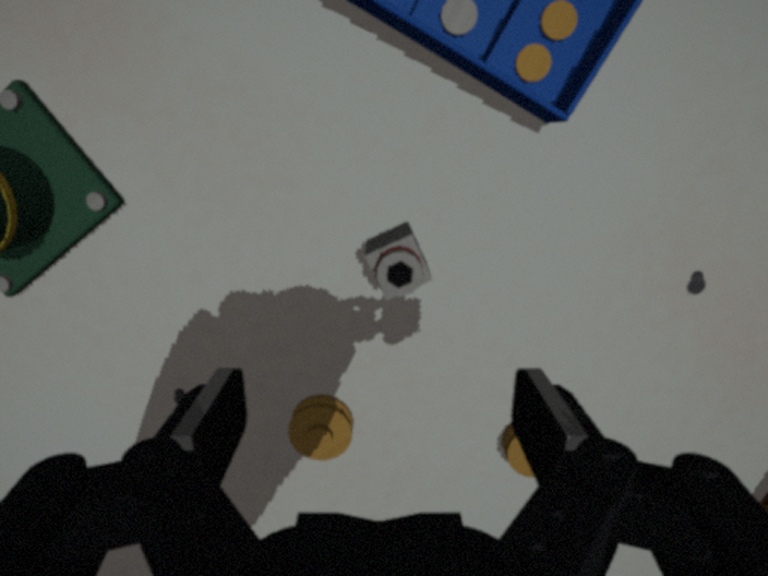

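The wrist view shows the socket's hexagon at about (400,273), with the stand's plate at left and the pulleys near the fingers. I'll zoom in to get the body's edges.

```bash
python3 - <<'E'
from h import *
s=dict(np.load("w1.npz")); im=s["image"][:,:,::-1]
c=im[140:204,230:300]; cv2.imwrite("pics/w1c.png",cv2.resize(np.clip(c*1.5,0,255).astype(np.uint8),None,fx=9,fy=9,interpolation=cv2.INTER_CUBIC))
print(plane(s,[(400/1.5,273/1.5)],.06,s))
E
```

```text
[[ 0.60284273 -0.05594109  0.06      ]]
```

View pics/w1c.png

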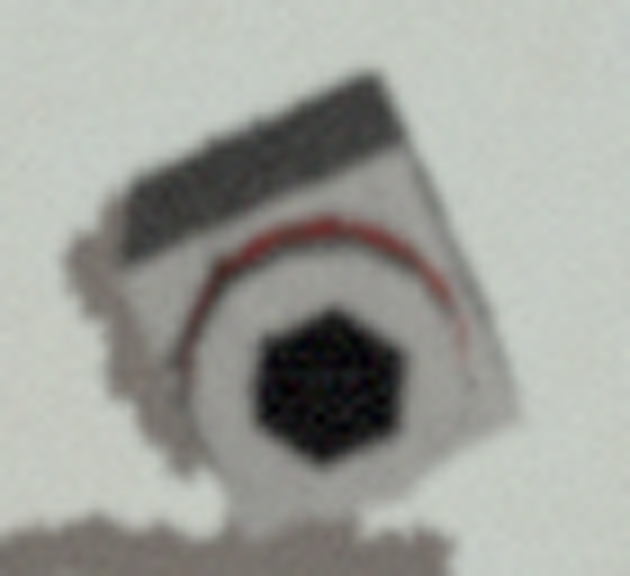

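```bash
python3 - <<'E'
from h import *
s=dict(np.load("w1.npz")); f=lambda p:np.array(p)/9+[230-.5+.5/9+0,140-.5+.5/9]
T=plane(s,[f(p) for p in((125,262),(402,145),(520,415))],.046,s); B=plane(s,[f(p) for p in((135,188),(375,70))],0,s)
a=lambda v:np.degrees(np.arctan2(v[1],v[0]))
print(T,B,[(a(v)%90,np.linalg.norm(v)) for v in(T[1]-T[0],T[2]-T[1],B[1]-B[0])])
print("ctr from corners",(T[0]+T[2])/2,"hex",plane(s,[f((328,387))],.06,s))
x=Rn.from_quat(s["orientation"]).as_matrix();print("tool x ang",a(x[:,0]),"y",a(x[:,1]))
print("plate",plane(s,[(19/1.5,82/1.5),(124/1.5,202/1.5),(10/1.5,296/1.5)],.012,s))
E
```

```text
[[ 0.60211281 -0.03340961  0.046     ]
 [ 0.6246901  -0.05393069  0.046     ]
 [ 0.60405311 -0.07735226  0.046     ]] [[ 0.59975122 -0.03428323  0.        ]
 [ 0.62410478 -0.05408606  0.        ]] [(np.float64(47.73149578533411), np.float64(0.03050981092118296)), (np.float64(48.616388996540934), np.float64(0.03121626361498942)), (np.float64(50.88408403478525), np.float64(0.031388653975676056))]
ctr from corners [ 0.60308296 -0.05538094  0.046     ] hex [[ 0.60213657 -0.05562143  0.06      ]]
tool x ang 24.30755825720271 y -65.69283723544099
plate [[0.60622791 0.21104617 0.012     ]
 [0.55956901 0.12680217 0.012     ]
 [0.45800644 0.18807341 0.012     ]]
```

Call:
drive_tool(
  deltas=[
    [0.002, -0.003, 0, 0, 0, 6.15, -1],
    [0.002, -0.003, 0, 0, 0, 6.15, -1],
    [0.002, -0.003, 0, 0, 0, 6.15, -1],
    [0, -0.002, 0, 0, 0, 6.15, -1],
    [0, 0, -0.03, 0, 0, 0, -1],
    [0, 0, -0.03, 0, 0, 0, -1],
    [0, 0, -0.02, 0, 0, 0, -1],
    [0, 0, 0, 0, 0, 0, -1],
  ],
)

```text
time_s: 2.12
tool_pos: [0.5996, -0.0631, 0.098]
orientation: [0.906, 0.422, -0.002, 0.001]
ft_force: [-1.4, -0.7, -0.6]
grip_width: 0.0855
```

```bash
python3 w.py w2; python3 - <<'E'
from h import *
s=dict(np.load("w2.npz")); x=Rn.from_quat(s["orientation"]).as_matrix();print(np.degrees(np.arctan2(x[1,0],x[0,0])),x[:,2])
g=cv2.GaussianBlur(s["image"].max(2),(3,3),0); c,_=cv2.findContours((g<45).astype(np.uint8),cv2.RETR_LIST,cv2.CHAIN_APPROX_NONE)
for k in c:
    if 60<cv2.contourArea(k)<1500:
        m=cv2.moments(k);p=(m["m10"]/m["m00"],m["m01"]/m["m00"]);print(p,cv2.contourArea(k),plane(s,[p],.06,s))
E
```

```text
[ 0.59962793 -0.06305345  0.09798428] [ 9.06404994e-01  4.22403910e-01 -2.05326856e-03  8.40802964e-04] [-0.10291053  0.48004873  0.00372442  1.09713319 -0.00355101  2.16649292]
49.97305754351188 [-0.00301187 -0.00325883 -0.99999015]
(382.266339869281, 293.8137254901961) 102.0 [[ 0.63284463 -0.16524164  0.06      ]]
(122.58080808080808, 293.7878787878788) 99.0 [[ 0.49406163 -0.04837194  0.06      ]]
(12.165548098434003, 221.8366890380313) 74.5 [[0.47825553 0.03593974 0.06      ]]
(247.09715025906735, 209.34585492227978) 386.0 [[ 0.6017512  -0.05595094  0.06      ]]
(473.2714859437751, 103.9855421686747) 1245.0 [[ 0.74376167 -0.09043822  0.06      ]]
(445.146246596655, 28.257876312718786) 428.5 [[ 0.75103666 -0.04498215  0.06      ]]
(17.614080834419816, 21.80790960451977) 383.5 [[0.57690672 0.10650084 0.06      ]]
```

View pics/w2.png

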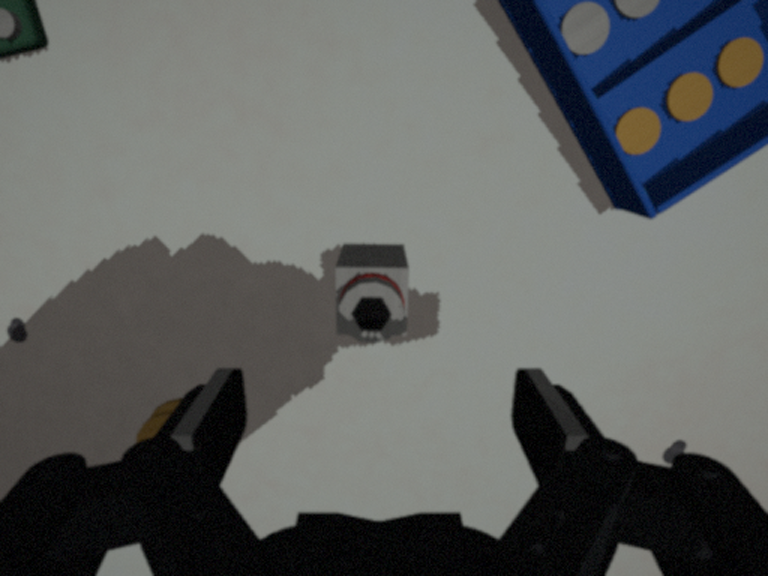

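The socket is square in the wrist image with its hexagon at (371,314), so I'll centre on it, descend and grip.

Call:
drive_tool(
  deltas=[
    [0.0022, 0.0071, -0.01, 0.19, -0.17, 0, -1],
    [0, 0, -0.025, 0, 0, 0, -1],
    [0, 0, -0.025, 0, 0, 0, -1],
    [0, 0, -0.015, 0, 0, 0, -1],
    [0, 0, 0, 0, 0, 0, -1],
  ],
)

```text
time_s: 2.58
tool_pos: [0.6066, -0.0564, 0.0289]
orientation: [0.907, 0.421, 0.006, 0.003]
ft_force: [-0.6, -0.5, -0.9]
grip_width: 0.0855
```

Call:
drive_tool(
  deltas=[
    [0, 0, 0, 0, 0, 0, -1],
    [0, 0, 0, 0, 0, 0, -1],
  ],
)

```text
time_s: 2.75
tool_pos: [0.6074, -0.0561, 0.0308]
orientation: [0.907, 0.421, 0.006, 0.003]
ft_force: [0.3, -0.1, 0.3]
grip_width: 0.0853
```

```bash
cat > st.py <<'E'
from h import *; from cell import manip
o=manip.get_obs(); R=Rn.from_quat(o["orientation"]).as_matrix(); z=R[:,2]
print("t",round(o["time_s"],2),"pos",o["tool_pos"].round(5),"yaw",np.degrees(np.arctan2(R[1,0],R[0,0])).round(2),"tilt fix deg",np.degrees([-z[1],z[0],0]).round(2),"F",o["ft_force"].round(2),"M",o["wrist_torque"].round(3),"w",round(o["grip_width"],4))
E
python3 st.py
```

```text
t 2.75 pos [ 0.60744 -0.05614  0.03076] yaw 49.82 tilt fix deg [0.   0.81 0.  ] F [ 0.31 -0.13  0.25] M [0.002 0.027 0.   ] w 0.0853
```

Call:
drive_tool(
  deltas=[
    [-0.005, 0, 0, 0, 0.81, 0, -1],
    [0, 0, 0, 0, 0, 0, -1],
    [0, 0, -0.008, 0, 0, 0, -1],
    [0, 0, -0.006, 0, 0, 0, -1],
    [0, 0, 0, 0, 0, 0, -1],
    [0, 0, 0, 0, 0, 0, -1],
  ],
)

```text
time_s: 3.25
tool_pos: [0.605, -0.0563, 0.0203]
orientation: [0.907, 0.421, 0.002, 0.001]
ft_force: [0.7, -0.2, -0.4]
grip_width: 0.0855
```

```bash
python3 st.py
```

```text
t 3.25 pos [ 0.60501 -0.05625  0.02031] yaw 49.81 tilt fix deg [0.03 0.32 0.  ] F [ 0.66 -0.24 -0.42] M [-0.021  0.024  0.045] w 0.0855
```

Call:
drive_tool(
  deltas=[
    [-0.003, 0, 0, 0, 0.3, -0.5, -1],
    [0, 0, -0.006, 0, 0, 0, -1],
    [0, 0, 0, 0, 0, 0, -1],
    [0, 0, 0, 0, 0, 0, -1],
  ],
)

```text
time_s: 3.58
tool_pos: [0.6014, -0.0563, 0.0135]
orientation: [0.909, 0.417, -0.0, 0.0]
ft_force: [0.4, 0.7, -0.1]
grip_width: 0.0852
```

```bash
python3 st.py
```

```text
t 3.58 pos [ 0.60144 -0.05628  0.01349] yaw 49.25 tilt fix deg [ 0.03 -0.04  0.  ] F [ 0.4   0.69 -0.15] M [-0.011  0.064 -0.002] w 0.0852
```

Position is good, so I'll close the gripper.

Call:
drive_tool(
  deltas=[
    [0, 0, 0, 0, 0, 0, 1],
    [0, 0, 0, 0, 0, 0, 1],
    [0, 0, 0, 0, 0, 0, 1],
    [0, 0, 0, 0, 0, 0, 1],
    [0, 0, 0, 0, 0, 0, 1],
    [0, 0, 0, 0, 0, 0, 1],
    [0, 0, 0, 0, 0, 0, 1],
    [0, 0, 0, 0, 0, 0, 1],
  ],
)

```text
time_s: 4.25
tool_pos: [0.6016, -0.0563, 0.0137]
orientation: [0.909, 0.417, -0.0, 0.0]
ft_force: [0.6, -0.3, -0.5]
grip_width: 0.0313
```

```bash
python3 st.py
```

```text
t 4.25 pos [ 0.60159 -0.05632  0.01367] yaw 49.25 tilt fix deg [ 0.04 -0.02  0.  ] F [ 0.58 -0.35 -0.46] M [-0.059 -0.056 -0.008] w 0.0313
```

Call:
drive_tool(
  deltas=[
    [0, 0, 0.01, 0, 0, 0, 1],
    [0, 0, 0.03, 0, 0, 0, 1],
    [0, 0, 0.03, 0, 0, 0, 1],
    [0, 0, 0.03, 0, 0, 0, 1],
    [0, 0, 0.03, 0, 0, 0, 1],
    [0, 0, 0.03, 0, 0, 0, 1],
    [0, 0, 0.03, 0, 0, 0, 1],
    [0, 0, 0.02, 0, 0, 0, 1],
  ],
)

```text
time_s: 4.92
tool_pos: [0.5937, -0.0555, 0.231]
orientation: [0.909, 0.417, -0.006, -0.003]
ft_force: [0.3, 0.2, -2.6]
grip_width: 0.031
```

Call:
drive_tool(
  deltas=[
    [-0.005, 0.03, 0, 0, 0, 2, 1],
    [-0.01, 0.035, 0, 0, 0, 2, 1],
    [-0.01, 0.035, 0, 0, 0, 2, 1],
    [-0.01, 0.035, 0, 0, 0, 2, 1],
    [-0.01, 0.035, 0, 0, 0, 2, 1],
    [-0.01, 0.035, 0, 0, 0, 0, 1],
    [-0.01, 0.03, 0, 0, 0, 0, 1],
    [0, 0, 0, 0, 0, 0, 1],
  ],
)

```text
time_s: 5.58
tool_pos: [0.525, 0.1862, 0.2428]
orientation: [0.869, 0.496, -0.001, -0.0]
ft_force: [-0.3, 1.4, -2.4]
grip_width: 0.0314
```

Call:
drive_tool(
  deltas=[
    [0, 0, 0, 0, 0, 0, 1],
    [0, 0, 0, 0, 0, 0, 1],
  ],
)

```text
time_s: 5.75
tool_pos: [0.5239, 0.1878, 0.2439]
orientation: [0.868, 0.497, -0.001, -0.0]
ft_force: [0.5, -0.3, -3.6]
grip_width: 0.0312
```

```bash
python3 st.py; python3 w.py w3
```

```text
t 5.75 pos [0.52391 0.18782 0.24395] yaw 59.61 tilt fix deg [ 0.   -0.07  0.  ] F [ 0.48 -0.33 -3.6 ] M [0.047 0.026 0.012] w 0.0312
[0.52390891 0.18782234 0.24394657] [ 8.67723798e-01  4.97046285e-01 -5.65805923e-04 -2.84611458e-04] [3.44023394e-01 3.32334159e-01 1.56022259e-01 1.39569829e+00
 3.62088254e-04 2.44523267e+00]
```

View pics/w3.png

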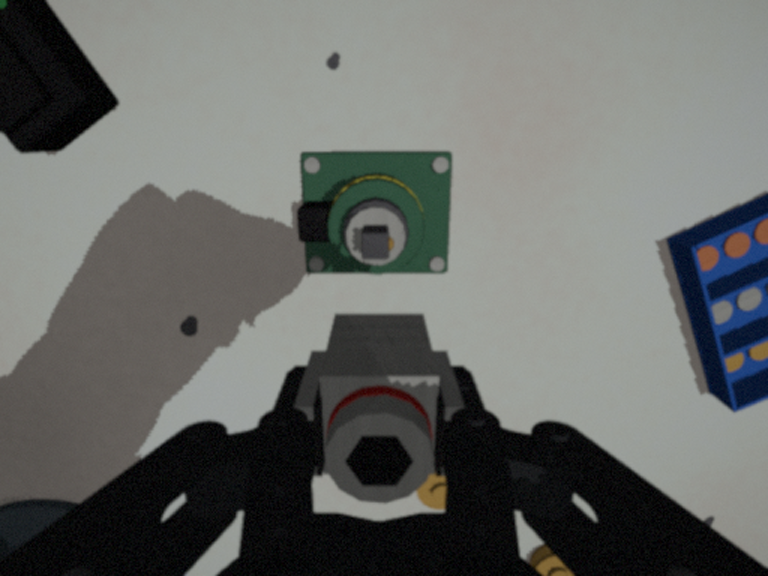

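The held socket's hexagon is at (380,461). The stand is seen square to the tool, with the drive top at about (375,240) and the plate corners at (302,152), (452,153), (447,272) and (305,272). I'll zoom in for precise points.

```bash
python3 - <<'E'
from h import *
s=dict(np.load("w3.npz")); im=s["image"][:,:,::-1]
c=im[95:190,190:310]; cv2.imwrite("pics/w3c.png",cv2.resize(np.clip(c*1.6,0,255).astype(np.uint8),None,fx=6,fy=6,interpolation=cv2.INTER_CUBIC))
g=cv2.GaussianBlur(im.max(2),(3,3),0)
m=np.zeros_like(g); m[285:330,225:280]=(g[285:330,225:280]<22); k=max(cv2.findContours(m,0,1)[0],key=cv2.contourArea); M=cv2.moments(k)
print("hex px",M["m10"]/M["m00"],M["m01"]/M["m00"],cv2.contourArea(k))
b,G,r=[cv2.GaussianBlur(im[:,:,i],(3,3),0).astype(int) for i in range(3)]
m=np.zeros_like(g); q=(G>r+8)&(G>b); m[90:190,190:310]=q[90:190,190:310]; k=max(cv2.findContours(m,0,1)[0],key=cv2.contourArea); print("plate",cv2.minAreaRect(k),cv2.approxPolyDP(cv2.convexHull(k),3,True)[:,0].tolist())
E
```

```text
hex px 252.36494555672635 306.8902353354408 949.0
plate ((250.5, 142.0), (82.0, 101.0), 90.0) [[300, 102], [295, 182], [213, 181], [205, 173], [202, 101]]
```

View pics/w3c.png

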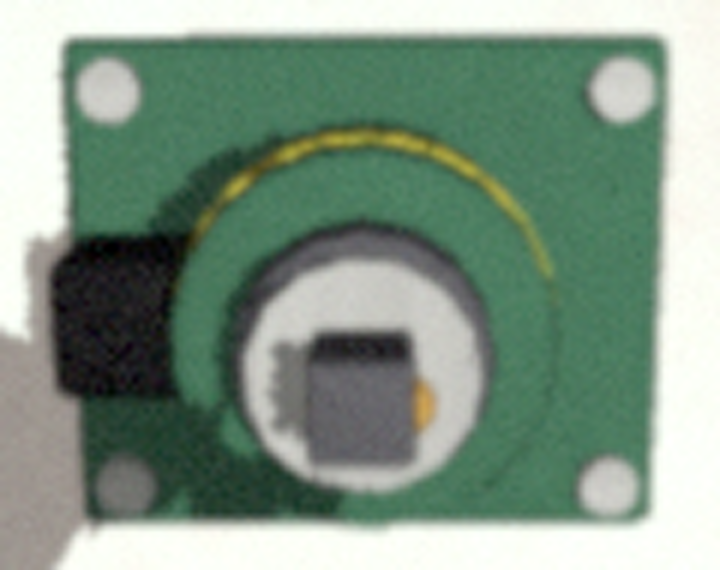

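```bash
python3 - <<'E'
from h import *
s=dict(np.load("w3.npz")); f=lambda p:np.array(p)/6+[190-.5+.5/6,95-.5+.5/6]
R=Rn.from_quat(s["orientation"]).as_matrix(); t=s["tool_pos"]; a=Rn.from_euler("z",-59.6,degrees=True).as_matrix()
def L(p,z): return ((plane(s,[f(q) for q in p],z,s)-t)@a.T*1000).round(2)   # tool-x,y(left) offset in mm
P=L([(65,39),(664,38),(650,521),(87,521)],.012); print("plate",P.tolist(),P.mean(0), "edge len",np.linalg.norm(P-np.roll(P,1,0),axis=1))
B=L([(108,91),(622,90),(608,487),(125,487)],.013); print("bolts",B.tolist(),B.mean(0))
for z in (.085,.09,.092,.095,.099): 
    F=L([(243,375),(490,375),(366.5,258),(366.5,492)],z); D=L([(309,412),(414,412),(361,361),(361,464)],z+.026)
    print("z",z,"flange c",F.mean(0),"w",F[0,1]-F[1,1],F[2,0]-F[3,0],"drive",D.mean(0),"w",D[0,1]-D[1,1],D[2,0]-D[3,0])
print("body",[L([(170,300),(558,300)],z).tolist() for z in (.07,)])
h=plane(s,[(252.365,306.89)],t[2]-.01367+.06,s); print("hex",((h-t)@a.T*1000), "stand world@plate",t+a.T@(P.mean(0)/1000))
E
```

```text
plate [[66.25, 60.39, -231.95], [66.41, -56.45, -231.95], [-31.75, -57.92, -231.95], [-31.73, 60.56, -231.95]] [  17.295    1.645 -231.95 ] edge len [ 97.98014748 116.84010955  98.17100641 118.48000169]
bolts [[56.38, 52.25, -230.95], [56.54, -48.48, -230.95], [-24.07, -48.66, -230.95], [-24.05, 52.1, -230.95]] [  16.2       1.8025 -230.95  ]
z 0.085 flange c [  14.59     1.305 -158.95 ] w 40.81 39.349999999999994 drive [  14.4375    1.98   -132.95  ] w 15.940000000000001 16.01
z 0.09 flange c [  15.64    1.28 -153.95] w 40.14 38.69 drive [  15.59    1.94 -127.95] w 15.66 15.719999999999999
z 0.092 flange c [  16.0625    1.27   -151.95  ] w 39.86 38.44 drive [  16.05      1.9225 -125.95  ] w 15.55 15.600000000000001
z 0.095 flange c [  16.6925    1.2525 -148.95  ] w 39.46 38.04 drive [  16.7425    1.9025 -122.95  ] w 15.370000000000001 15.43
z 0.099 flange c [  17.535     1.2325 -144.95  ] w 38.92 37.529999999999994 drive [  17.665    1.865 -118.95 ] w 15.14 15.190000000000001
body [[[24.73, 35.05, -173.95], [24.71, -31.47, -173.95]]]
hex [[ 0.7937349  -0.28580533 46.33      ]] stand world@plate [0.53124193 0.20357194 0.01199657]
```

Call:
drive_tool(
  deltas=[
    [-0.0018, 0.0011, -0.01, 0, 0, 0, 1],
    [0, 0, -0.025, 0, 0, 0, 1],
    [0, 0, -0.025, 0, 0, 0, 1],
    [0, 0, -0.015, 0, 0, 0, 1],
    [0, 0, 0, 0, 0, 0, 1],
    [0, 0, 0, 0, 0, 0, 1],
  ],
)

```text
time_s: 6.3
tool_pos: [0.5245, 0.1824, 0.1684]
orientation: [0.87, 0.493, 0.001, 0.0]
ft_force: [-0.0, -0.6, -2.7]
grip_width: 0.0316
```

```bash
python3 st.py
```

```text
t 6.3 pos [0.52448 0.18243 0.16837] yaw 59.1 tilt fix deg [0.01 0.09 0.  ] F [-0.01 -0.58 -2.7 ] M [0.03  0.009 0.019] w 0.0316
```

Call:
drive_tool(
  deltas=[
    [-0.002, 0.003, -0.008, 0, 0, 0.5, 1],
    [0, 0, 0, 0, 0, 0, 1],
    [0, 0, 0, 0, 0, 0, 1],
  ],
)

```text
time_s: 6.55
tool_pos: [0.5238, 0.1846, 0.1621]
orientation: [0.868, 0.496, 0.002, 0.001]
ft_force: [0.9, -0.1, -3.3]
grip_width: 0.0313
```

```bash
python3 st.py; python3 w.py w4; python3 - <<'E'
from h import *
s=dict(np.load("w4.npz")); im=s["image"][:,:,::-1]
c=im[110:260,190:320]; cv2.imwrite("pics/w4c.png",cv2.resize(np.clip(c*1.6,0,255).astype(np.uint8),None,fx=5,fy=4,interpolation=cv2.INTER_CUBIC))
E
```

```text
t 6.55 pos [0.52378 0.18464 0.16211] yaw 59.52 tilt fix deg [-0.03  0.22  0.  ] F [ 0.93 -0.05 -3.32] M [ 0.02   0.013 -0.001] w 0.0313
[0.52377727 0.18464218 0.16211045] [8.68105841e-01 4.96375429e-01 1.77521547e-03 7.28948405e-04] [ 3.39372194e-01  3.44066571e-01 -3.43944886e-02  1.18858115e+00
 -7.98531218e-04  2.44212422e+00]
```

View pics/w4c.png

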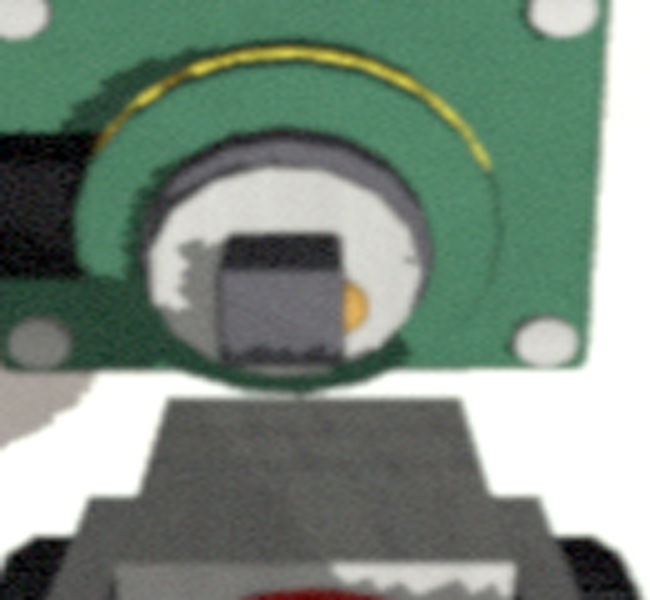

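The socket's lower front edge spans columns 165 to 462 at row 398. The drive top spans columns 218 to 343 and rows 270 to about 368.

```bash
python3 - <<'E'
from h import *
s=dict(np.load("w4.npz")); f=lambda p:np.array(p)/[5,4]+[190-.5+.1,110-.5+.125]
R=Rn.from_quat(s["orientation"]).as_matrix(); t=s["tool_pos"]; a=Rn.from_euler("z",-59.52,degrees=True).as_matrix()
def L(p,z): return ((plane(s,[f(q) for q in p],z,s)-t)@a.T*1000).round(2)
S=L([(165,398),(462,398)],t[2]-.01367); print("sock front bottom",S.tolist(),"centre", S.mean(0)-[16,0,0])
S=L([(118,563),(516,563)],t[2]-.01367+.046); print("sock front top",S.tolist(),"centre", S.mean(0)-[16,0,0])
B=L([(18,14),(562,14),(545,342),(40,342)],.013); print("bolts",B.tolist(),B.mean(0))
for z in (.085,.088,.092,.095,.099):
    F=L([(147,265),(430,265),(288,168)],z); D=L([(218,319),(343,319),(280,270),(280,368)],z+.026); E=L([(280,237)],z)
    print(z,"flange y",F[:2,1].mean(),"w",F[0,1]-F[1,1],"c x",F[2,0]-19,"drive",D.mean(0),"w",D[0,1]-D[1,1],D[2,0]-D[3,0])
E
```

```text
sock front bottom [[16.62, 15.76, -13.67], [16.56, -16.45, -13.67]] centre [  0.59   -0.345 -13.67 ]
sock front top [[16.82, 15.53, 32.33], [16.74, -16.39, 32.33]] centre [ 0.78 -0.43 32.33]
bolts [[58.6, 53.53, -149.11], [58.51, -46.79, -149.11], [-21.32, -47.12, -149.11], [-21.14, 53.61, -149.11]] [  18.6625    3.3075 -149.11  ]
0.085 flange y 3.0649999999999995 w 41.67 c x 17.14 drive [ 15.8825   3.8775 -51.11  ] w 16.45 16.919999999999998
0.088 flange y 3.0299999999999994 w 41.099999999999994 c x 17.700000000000003 drive [ 16.835   3.82  -48.11 ] w 16.19 16.65
0.092 flange y 2.9749999999999996 w 40.349999999999994 c x 18.46 drive [ 18.1075   3.7475 -44.11  ] w 15.850000000000001 16.310000000000002
0.095 flange y 2.9399999999999995 w 39.78 c x 19.020000000000003 drive [ 19.06     3.6925 -41.11  ] w 15.600000000000001 16.04
0.099 flange y 2.889999999999999 w 39.019999999999996 c x 19.78 drive [ 20.335   3.62  -37.11 ] w 15.260000000000002 15.69
```

Call:
drive_tool(
  deltas=[
    [0.003, 0.009, 0, 0, 0.2, 0, 1],
    [0.003, 0.008, 0, 0, 0, 0, 1],
    [0, 0, 0, 0, 0, 0, 1],
    [0, 0, 0, 0, 0, 0, 1],
  ],
)

```text
time_s: 6.93
tool_pos: [0.5313, 0.2041, 0.1638]
orientation: [0.868, 0.496, 0.002, -0.0]
ft_force: [-0.3, -0.9, -3.6]
grip_width: 0.0314
```

```bash
python3 st.py
```

```text
t 6.93 pos [0.53133 0.20408 0.16385] yaw 59.54 tilt fix deg [-0.09  0.15  0.  ] F [-0.3  -0.87 -3.62] M [-0.026 -0.035  0.01 ] w 0.0314
```

Call:
drive_tool(
  deltas=[
    [-0.0015, -0.0015, -0.004, -0.05, 0.1, 0, 1],
    [0, 0, -0.005, 0, 0, 0, 1],
    [0, 0, -0.005, 0, 0, 0, 1],
    [0, 0, 0, 0, 0, 0, 1],
    [0, 0, 0, 0, 0, 0, 1],
  ],
)

```text
time_s: 7.35
tool_pos: [0.5293, 0.2025, 0.148]
orientation: [0.868, 0.497, 0.0, -0.0]
ft_force: [-0.4, 0.1, -3.0]
grip_width: 0.0312
```

```bash
python3 st.py
```

```text
t 7.35 pos [0.52934 0.20251 0.14799] yaw 59.57 tilt fix deg [-0.02  0.    0.  ] F [-0.41  0.09 -2.99] M [ 0.004 -0.029 -0.001] w 0.0312
```

Call:
drive_tool(
  deltas=[
    [0, 0, -0.004, 0, 0, 0, 1],
    [0, 0, -0.004, 0, 0, 0, 1],
    [0, 0, 0, 0, 0, 0, 1],
  ],
)

```text
time_s: 7.6
tool_pos: [0.5292, 0.2022, 0.1392]
orientation: [0.868, 0.497, 0.0, -0.0]
ft_force: [-0.1, 0.5, -4.0]
grip_width: 0.0314
```

Call:
drive_tool(
  deltas=[
    [0, 0, -0.003, 0, 0, 0, 1],
    [0, 0, 0, 0, 0, 0, 1],
  ],
)

```text
time_s: 7.77
tool_pos: [0.5292, 0.2021, 0.1357]
orientation: [0.868, 0.497, -0.0, -0.0]
ft_force: [-0.2, -0.5, -2.9]
grip_width: 0.0313
```

Call:
drive_tool(
  deltas=[
    [0, 0, -0.003, 0, 0, 0, 1],
    [0, 0, 0, 0, 0, 0, 1],
  ],
)

```text
time_s: 7.93
tool_pos: [0.5294, 0.2023, 0.1325]
orientation: [0.868, 0.497, 0.0, -0.0]
ft_force: [-0.1, 1.7, -3.1]
grip_width: 0.0311
```

Call:
drive_tool(
  deltas=[
    [0, 0, -0.002, 0, 0, 0, 1],
    [0, 0, 0, 0, 0, 0, 1],
  ],
)

```text
time_s: 8.1
tool_pos: [0.5298, 0.2024, 0.1306]
orientation: [0.868, 0.497, 0.001, -0.0]
ft_force: [0.4, -0.8, -2.0]
grip_width: 0.0308
```

```bash
python3 st.py
```

```text
t 8.1 pos [0.52981 0.2024  0.1306 ] yaw 59.55 tilt fix deg [-0.04  0.07  0.  ] F [ 0.36 -0.81 -2.05] M [-0.183 -0.17   0.035] w 0.0308
```

Call:
drive_tool(
  deltas=[
    [0, 0, -0.002, 0, 0, 0, 1],
    [0, 0, 0, 0, 0, 0, 1],
  ],
)

```text
time_s: 8.27
tool_pos: [0.5304, 0.2023, 0.129]
orientation: [0.868, 0.497, 0.001, 0.0]
ft_force: [-0.8, -0.5, -0.1]
grip_width: 0.0311
```

```bash
python3 st.py
```

```text
t 8.27 pos [0.53036 0.20234 0.129  ] yaw 59.54 tilt fix deg [-0.04  0.14  0.  ] F [-0.82 -0.49 -0.07] M [-0.12   0.296  0.012] w 0.0311
```

Call:
drive_tool(
  deltas=[
    [-0.0007, 0, 0, -0.04, 0.14, 0, 1],
    [0, 0, -0.002, 0, 0, 0, 1],
    [0, 0, 0, 0, 0, 0, 1],
  ],
)

```text
time_s: 8.52
tool_pos: [0.5305, 0.2025, 0.128]
orientation: [0.868, 0.496, 0.001, 0.0]
ft_force: [-1.2, -0.2, 4.0]
grip_width: 0.031
```

```bash
python3 st.py
```

```text
t 8.52 pos [0.53049 0.20248 0.12797] yaw 59.53 tilt fix deg [-0.03  0.13  0.  ] F [-1.23 -0.22  3.99] M [-0.114  0.28   0.084] w 0.031
```

Call:
drive_tool(
  deltas=[
    [-0.0006, 0, -0.002, 0, 0.15, 0, 1],
    [-0.0003, 0, -0.001, 0, 0, 0, 1],
  ],
)

```text
time_s: 8.68
tool_pos: [0.5304, 0.2026, 0.1259]
orientation: [0.868, 0.496, 0.001, 0.0]
ft_force: [1.2, -0.4, 1.7]
grip_width: 0.0314
```

```bash
python3 st.py
```

```text
t 8.68 pos [0.53044 0.2026  0.12594] yaw 59.53 tilt fix deg [-0.05  0.1   0.  ] F [ 1.17 -0.43  1.68] M [-0.312 -0.239  0.035] w 0.0314
```

Call:
drive_tool(
  deltas=[
    [0, 0, -0.002, 0, 0.05, 0, 1],
    [0, 0, 0, 0, 0, 0, 1],
  ],
)

```text
time_s: 8.85
tool_pos: [0.5305, 0.2028, 0.124]
orientation: [0.868, 0.496, 0.001, -0.0]
ft_force: [1.9, -0.1, -1.5]
grip_width: 0.0308
```

```bash
python3 st.py
```

```text
t 8.85 pos [0.53052 0.20278 0.12403] yaw 59.53 tilt fix deg [-0.08  0.08  0.  ] F [ 1.87 -0.06 -1.52] M [ 0.098 -0.316  0.026] w 0.0308
```

Call:
drive_tool(
  deltas=[
    [0, 0, -0.002, 0, 0, 0, 1],
    [0, 0, 0, 0, 0, 0, 1],
  ],
)

```text
time_s: 9.02
tool_pos: [0.5305, 0.2028, 0.1217]
orientation: [0.868, 0.496, 0.001, -0.0]
ft_force: [2.0, -0.9, -2.4]
grip_width: 0.031
```

Call:
drive_tool(
  deltas=[
    [0, 0, -0.0015, 0, 0, 0, 1],
    [0, 0, 0, 0, 0, 0, 1],
  ],
)

```text
time_s: 9.18
tool_pos: [0.5305, 0.2028, 0.1198]
orientation: [0.868, 0.496, 0.001, -0.0]
ft_force: [1.8, -0.2, 0.0]
grip_width: 0.0311
```

Call:
drive_tool(
  deltas=[
    [0, 0, -0.0015, 0, 0, 0, 1],
    [0, 0, 0, 0, 0, 0, 1],
  ],
)

```text
time_s: 9.35
tool_pos: [0.5305, 0.2028, 0.1181]
orientation: [0.868, 0.496, 0.001, -0.0]
ft_force: [1.5, -0.3, -1.8]
grip_width: 0.0313
```

```bash
python3 st.py
```

```text
t 9.35 pos [0.5305 0.2028 0.1181] yaw 59.53 tilt fix deg [-0.07  0.06  0.  ] F [ 1.54 -0.32 -1.81] M [-0.021 -0.439  0.034] w 0.0313
```

Call:
drive_tool(
  deltas=[
    [0, 0, -0.0015, 0, 0, 0, 1],
    [0, 0, 0, 0, 0, 0, 1],
  ],
)

```text
time_s: 9.52
tool_pos: [0.5304, 0.2027, 0.1162]
orientation: [0.868, 0.496, 0.001, -0.0]
ft_force: [2.6, -0.3, -5.3]
grip_width: 0.0311
```

Call:
drive_tool(
  deltas=[
    [0, 0, -0.0015, 0, 0, 0, 1],
    [0, 0, 0, 0, 0, 0, 1],
  ],
)

```text
time_s: 9.68
tool_pos: [0.5298, 0.2025, 0.1138]
orientation: [0.868, 0.496, -0.0, -0.0]
ft_force: [1.6, -0.8, -7.5]
grip_width: 0.0311
```

Call:
drive_tool(
  deltas=[
    [0, 0, -0.001, 0, 0, 0, 1],
    [0, 0, 0, 0, 0, 0, 1],
  ],
)

```text
time_s: 9.85
tool_pos: [0.5294, 0.2024, 0.1121]
orientation: [0.868, 0.496, -0.001, -0.001]
ft_force: [2.5, 1.8, -5.5]
grip_width: 0.0313
```

Call:
drive_tool(
  deltas=[
    [0, 0, -0.001, 0, 0, 0, 1],
    [0, 0, 0, 0, 0, 0, 1],
  ],
)

```text
time_s: 10.02
tool_pos: [0.5292, 0.2026, 0.1108]
orientation: [0.868, 0.497, -0.001, -0.001]
ft_force: [1.6, 0.1, -3.9]
grip_width: 0.031
```

Call:
drive_tool(
  deltas=[
    [0, 0, -0.001, 0, 0, 0, 1],
    [0, 0, 0, 0, 0, 0, 1],
  ],
)

```text
time_s: 10.18
tool_pos: [0.5293, 0.2026, 0.11]
orientation: [0.868, 0.497, -0.001, -0.001]
ft_force: [0.9, 0.3, 0.6]
grip_width: 0.0311
```

Call:
drive_tool(
  deltas=[
    [0, 0, -0.0007, 0, 0, 0, 1],
    [0, 0, 0, 0, 0, 0, 1],
  ],
)

```text
time_s: 10.35
tool_pos: [0.5293, 0.2027, 0.1097]
orientation: [0.868, 0.497, -0.001, -0.001]
ft_force: [-0.0, -0.7, 1.7]
grip_width: 0.0314
```

```bash
python3 st.py
```

```text
t 10.35 pos [0.5293  0.20266 0.10975] yaw 59.55 tilt fix deg [-0.05 -0.1   0.  ] F [-0.   -0.71  1.75] M [-0.115  0.136  0.007] w 0.0314
```

Call:
drive_tool(
  deltas=[
    [0, 0, -0.0012, 0, 0, 0, 1],
    [0, 0, 0, 0, 0, 0, 1],
  ],
)

```text
time_s: 10.52
tool_pos: [0.5295, 0.2027, 0.1091]
orientation: [0.868, 0.497, -0.0, -0.001]
ft_force: [-2.7, -0.8, 4.7]
grip_width: 0.0312
```

Call:
drive_tool(
  deltas=[
    [0, 0, -0.0009, 0, 0, 0, 1],
    [0, 0, 0, 0, 0, 0, 1],
  ],
)

```text
time_s: 10.68
tool_pos: [0.5297, 0.2028, 0.109]
orientation: [0.868, 0.497, 0.0, -0.001]
ft_force: [-1.7, -1.6, 6.1]
grip_width: 0.0309
```

Call:
drive_tool(
  deltas=[
    [-0.0002, -0.0001, -0.0015, 0, 0, 0, 1],
    [0, 0, -0.0005, 0, 0, 0, 1],
  ],
)

```text
time_s: 10.85
tool_pos: [0.5299, 0.2029, 0.1081]
orientation: [0.868, 0.497, 0.001, -0.001]
ft_force: [-3.5, -1.5, 11.5]
grip_width: 0.031
```

```bash
python3 st.py
```

```text
t 10.85 pos [0.5299  0.20289 0.10811] yaw 59.55 tilt fix deg [-0.12  0.09  0.  ] F [-3.54 -1.49 11.49] M [-0.368  0.797  0.038] w 0.031
```

Call:
drive_tool(
  deltas=[
    [-0.0003, -0.0002, -0.0006, 0, 0, 0, 1],
  ],
)

```text
time_s: 10.93
tool_pos: [0.5299, 0.2029, 0.1082]
orientation: [0.868, 0.497, 0.002, -0.001]
ft_force: [-1.1, -0.1, 10.5]
grip_width: 0.0314
```

Call:
drive_tool(
  deltas=[
    [0, 0, -0.0004, 0, 0, 0, 1],
  ],
)

```text
time_s: 11.02
tool_pos: [0.5301, 0.203, 0.1084]
orientation: [0.868, 0.497, 0.002, -0.0]
ft_force: [-1.9, -0.8, 8.2]
grip_width: 0.0311
```

Call:
drive_tool(
  deltas=[
    [-0.0003, -0.0002, -0.0013, 0, 0.1, 0, 1],
    [-0.0002, 0, -0.0013, 0, 0, 0, 1],
  ],
)

```text
time_s: 11.18
tool_pos: [0.5302, 0.203, 0.1075]
orientation: [0.868, 0.497, 0.003, -0.001]
ft_force: [-4.5, -3.1, 15.5]
grip_width: 0.0308
```

```bash
python3 st.py
```

```text
t 11.18 pos [0.53022 0.20304 0.10747] yaw 59.55 tilt fix deg [-0.23  0.23  0.  ] F [-4.52 -3.07 15.53] M [-0.617  1.069  0.059] w 0.0308
```

Seated at about 18.7 N net, with the spindle at roughly 3.1 mm. I'll back off and then tug gently.

Call:
drive_tool(
  deltas=[
    [-0.0003, -0.0002, 0.0012, -0.1, 0.15, 0, 1],
    [0, 0, 0.0012, 0, 0, 0, 1],
  ],
)

```text
time_s: 11.35
tool_pos: [0.5303, 0.203, 0.1107]
orientation: [0.868, 0.497, 0.002, -0.001]
ft_force: [0.5, -0.2, -2.5]
grip_width: 0.0313
```

```bash
python3 st.py
```

```text
t 11.35 pos [0.53027 0.20304 0.11066] yaw 59.55 tilt fix deg [-0.16  0.15  0.  ] F [ 0.49 -0.21 -2.5 ] M [0.017 0.014 0.053] w 0.0313
```

Call:
drive_tool(
  deltas=[
    [0, 0, 0.0004, 0, 0, 0, 1],
  ],
)

```text
time_s: 11.43
tool_pos: [0.5302, 0.203, 0.1111]
orientation: [0.868, 0.497, 0.002, -0.001]
ft_force: [0.4, 0.5, -2.8]
grip_width: 0.0312
```

Call:
drive_tool(
  deltas=[
    [0, 0, 0.0004, 0, 0, 0, 1],
  ],
)

```text
time_s: 11.52
tool_pos: [0.5301, 0.203, 0.1112]
orientation: [0.868, 0.497, 0.002, -0.001]
ft_force: [0.6, 0.2, -3.3]
grip_width: 0.0312
```

Call:
drive_tool(
  deltas=[
    [0, 0, 0.0006, 0, 0, 0, 1],
  ],
)

```text
time_s: 11.6
tool_pos: [0.5298, 0.2029, 0.1115]
orientation: [0.868, 0.497, 0.001, -0.001]
ft_force: [0.6, -0.3, -4.0]
grip_width: 0.031
```

Call:
drive_tool(
  deltas=[
    [0, 0, 0.0006, 0, 0, 0, 1],
  ],
)

```text
time_s: 11.68
tool_pos: [0.5296, 0.2028, 0.1117]
orientation: [0.868, 0.497, 0.001, -0.001]
ft_force: [0.1, -0.0, -4.0]
grip_width: 0.0312
```

Call:
drive_tool(
  deltas=[
    [0, 0, 0.0005, 0, 0, 0, 1],
  ],
)

```text
time_s: 11.77
tool_pos: [0.5295, 0.2027, 0.112]
orientation: [0.868, 0.497, 0.001, -0.001]
ft_force: [1.0, -0.6, -5.0]
grip_width: 0.0314
```

Call:
drive_tool(
  deltas=[
    [0, 0, 0.0008, 0, 0, 0, 1],
  ],
)

```text
time_s: 11.85
tool_pos: [0.5294, 0.2026, 0.1125]
orientation: [0.868, 0.497, 0.001, -0.001]
ft_force: [1.9, 0.6, -7.7]
grip_width: 0.0315
```

Call:
drive_tool(
  deltas=[
    [0, 0, 0.0008, 0, 0, 0, 1],
  ],
)

```text
time_s: 11.93
tool_pos: [0.5294, 0.2026, 0.1131]
orientation: [0.868, 0.497, 0.0, -0.001]
ft_force: [2.2, -0.0, -8.4]
grip_width: 0.0311
```

```bash
python3 st.py
```

```text
t 11.93 pos [0.52937 0.20256 0.11307] yaw 59.55 tilt fix deg [-0.09 -0.    0.  ] F [ 2.18 -0.05 -8.43] M [-0.076 -0.519  0.016] w 0.0311
```

Call:
drive_tool(
  deltas=[
    [0, 0, 0.0005, 0, 0, 0, 1],
  ],
)

```text
time_s: 12.02
tool_pos: [0.5294, 0.2025, 0.1134]
orientation: [0.868, 0.497, 0.0, -0.001]
ft_force: [3.8, -0.3, -10.1]
grip_width: 0.0311
```

Call:
drive_tool(
  deltas=[
    [0, 0, 0.0003, 0, 0, 0, 1],
  ],
)

```text
time_s: 12.1
tool_pos: [0.5294, 0.2025, 0.1136]
orientation: [0.868, 0.497, 0.0, -0.001]
ft_force: [2.5, 0.6, -9.7]
grip_width: 0.0312
```

The tug held at 6.5 to 7 N net. I'll reseat lightly and straighten.

Call:
drive_tool(
  deltas=[
    [0, 0, -0.0015, -0.05, 0, 0, 1],
    [0, 0, -0.0015, 0, 0, 0, 1],
    [0, 0, -0.0005, 0, 0, 0, 1],
  ],
)

```text
time_s: 12.35
tool_pos: [0.5295, 0.2025, 0.1102]
orientation: [0.868, 0.497, 0.0, -0.0]
ft_force: [0.1, -0.3, -0.6]
grip_width: 0.031
```

Call:
drive_tool(
  deltas=[
    [0, 0, -0.001, 0, 0, 0, 1],
    [0, 0, 0, 0, 0, 0, 1],
  ],
)

```text
time_s: 12.52
tool_pos: [0.5297, 0.2026, 0.1097]
orientation: [0.868, 0.497, 0.001, -0.0]
ft_force: [-0.4, -1.1, 1.1]
grip_width: 0.0312
```

```bash
python3 st.py
```

```text
t 12.52 pos [0.52967 0.20256 0.10967] yaw 59.54 tilt fix deg [-0.05  0.05  0.  ] F [-0.38 -1.05  1.06] M [-0.214  0.251  0.049] w 0.0312
```

Call:
drive_tool(
  deltas=[
    [-0.0002, 0, -0.0015, -0.05, 0.05, 0, 1],
    [-0.0002, 0, -0.0008, 0, 0, 0, 1],
  ],
)

```text
time_s: 12.68
tool_pos: [0.5298, 0.2027, 0.1084]
orientation: [0.868, 0.497, 0.001, 0.0]
ft_force: [-2.1, -2.0, 9.0]
grip_width: 0.0313
```

Call:
drive_tool(
  deltas=[
    [0, 0, 0.001, 0, 0, 0, 1],
    [0, 0, 0.0005, 0, 0, 0, 1],
    [0, 0, 0, 0, 0, 0, 1],
  ],
)

```text
time_s: 12.93
tool_pos: [0.5299, 0.2028, 0.1104]
orientation: [0.868, 0.497, 0.001, 0.0]
ft_force: [-0.1, -0.3, -2.5]
grip_width: 0.0313
```

```bash
python3 st.py
```

```text
t 12.93 pos [0.52989 0.2028  0.11042] yaw 59.54 tilt fix deg [-0.04  0.13  0.  ] F [-0.08 -0.32 -2.52] M [-0.085 -0.04  -0.021] w 0.0313
```

Call:
drive_tool(
  deltas=[
    [0, 0, 0, 0, 0, 0, -0.4],
    [0, 0, 0, 0, 0, 0, -0.4],
    [0, 0, 0, 0, 0, 0, -1],
    [0, 0, 0, 0, 0, 0, -1],
    [0, 0, 0, 0, 0, 0, -1],
    [0, 0, 0, 0, 0, 0, -1],
    [0, 0, 0, 0, 0, 0, -1],
  ],
)

```text
time_s: 13.52
tool_pos: [0.5301, 0.2031, 0.1102]
orientation: [0.868, 0.497, 0.001, 0.0]
ft_force: [0.4, -0.8, 0.8]
grip_width: 0.0854
```

Call:
drive_tool(
  deltas=[
    [0, 0, 0.015, 0, 0, 0, -1],
    [0, 0, 0.02, 0, 0, 0, -1],
    [0, 0, 0.03, 0, 0, 0, -1],
    [0, 0, 0.03, 0, 0, 0, -1],
    [-0.01, -0.01, 0.03, 0, 0, 0, -1],
    [-0.015, -0.02, 0, 0, 0, 0, -1],
    [0, 0, 0, 0, 0, 0, -1],
    [0, 0, 0, 0, 0, 0, -1],
  ],
)

```text
time_s: 14.18
tool_pos: [0.5024, 0.1717, 0.2399]
orientation: [0.868, 0.497, 0.0, 0.0]
ft_force: [0.5, 1.1, -0.0]
grip_width: 0.0852
```

```bash
python3 st.py; python3 w.py w5; python3 - <<'E'
from h import *; from cell import manip
a=cv2.resize(cv2.imread("pics/w5.png"),(400,300))
for n in("scene","side"):
    im=manip.snapshot(n)["image"][:,:,::-1]; x,y=(230,130) if n=="scene" else (180,150)
    c=im[y:y+100,x:x+133]; a=np.hstack([a,cv2.resize(c,(400,300),interpolation=cv2.INTER_CUBIC)]) if n=="scene" else np.vstack([a,np.hstack([cv2.resize(c,(400,300),interpolation=cv2.INTER_CUBIC),cv2.resize(im,(400,300))])])
cv2.imwrite("pics/fin.png",a)
E
```

```text
t 14.18 pos [0.50244 0.17166 0.2399 ] yaw 59.59 tilt fix deg [-0.    0.03  0.  ] F [ 0.54  1.13 -0.01] M [-0.038 -0.033  0.044] w 0.0852
[0.50243844 0.17166023 0.23990421] [8.67809882e-01 4.96896322e-01 2.05566354e-04 1.06947615e-04] [ 3.29299110e-01  2.76116763e-01  6.91217232e-02  1.36335706e+00
 -1.32080339e-04  2.43085441e+00]
```

View pics/fin.png

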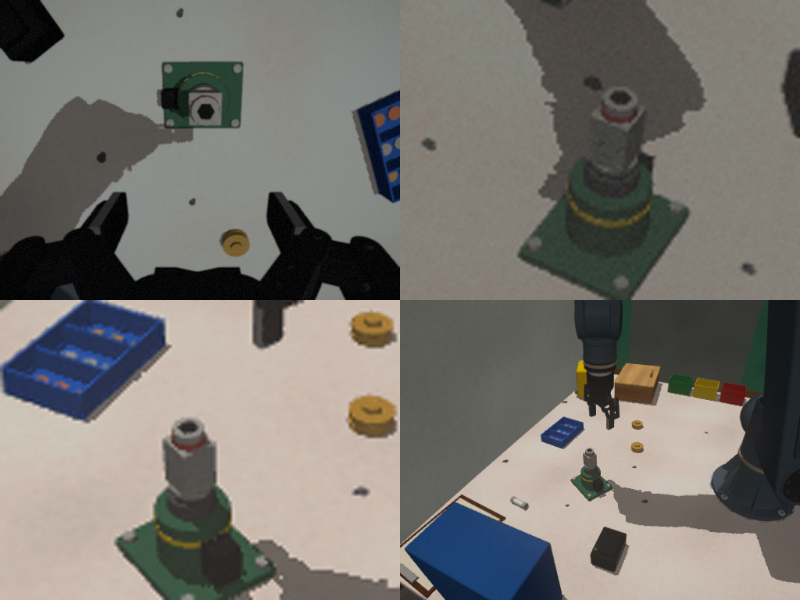

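All three views show the socket upright on the flange, the gripper clear and the bystanders in place, so I'll hand it in.

```bash
python3 -c "
from cell import manip; print(manip.hand_in(), manip.get_obs()['time_s'])"
```

```text
the job is handed in; nothing more can be done
the job is handed in; nothing more can be done
```

The socket is on the drive, clicked home and upright, and I handed the job in after about 14 s on the robot's clock, against the 51 s limit. These are the checks, with wrist forces corrected for the socket's weight:

- **Click:** the push turned negative, to about -4 N, as the ball snapped into the groove. After that only the flange resisted.
- **Seating:** the last press read about 18.7 N. That is above the suggested 14 to 17 N, but it puts the spindle about 3.1 mm down, short of its 3.5 mm stop.
- **Pull test:** the ball held an upward pull of 6.5 to 7 N, which lifts the spindle about 1.1 mm by its stated spring rate. I then pressed the socket back down to about 12 N, eased off and let go.
- **Final pictures:** wrist, scene and side views show the socket upright on the flange, the gripper well clear, and the bystanders in view not visibly moved.

Two things are not confirmed directly. The expected 9 to 13 N peak as the hole's wall passed over the ball never showed; the highest reading there was about 7 N, probably because it fell between readings. Spindle and ball travel were worked out from forces and tool height, not measured.

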